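# Find the socket that fits the flower-press nut

## Robot

A 6-joint arm with a two-finger parallel gripper is mounted at the origin on the work surface. World frame = base frame: x ahead of the robot, y to its left, z up, the work surface at z = 0. Lengths are in m, angles in rad, forces in N, time in s.
With the tool pointing down it reaches from about 0.35 to 0.775 m from the base axis. Payload 5.5 kg.
Tool frame: the origin (TCP) lies midway between the tips of the shut fingers; the grasp point (between the pads) lies 19 mm behind it (pinch_z is the distance from the TCP to the grasp point, in m); z points along the fingers, y is the line along which they close (so a half turn about z gives the same grasp; the last joint's range is limited). The gripper opens to 85 mm and grips with 20 to 120 N. Pads are 22 mm wide; open, the fingers measure 114 mm over their backs; the gripper's body (76 mm by 85 mm) begins 54 mm behind the grasp point. The pads swing forward as they close: fully open they stand 13 mm farther back than shut.
Start: joints at [-1.453, 0.313, 0.046, 1.304, 0, 1.431], TCP at [0.147, -0.556, 0.231] pointing down, gripper open.
Joint ranges: [-2.76, 2.76], [-0.86, 1.69], [-1.03, 1.26], [-2.2, 2.34], [-1.47, 1.5], [-3.14, 3.14]. Speed limits (rad/s): [2.57, 2.57, 3.14, 3.14, 3.14, 3.14].

## Interface

Orientations are given as [roll, pitch, yaw] about the fixed x, y, z axes, in that order (R = Rz(yaw) Ry(pitch) Rx(roll)).
In Python, from rig import observe, grab_frame, sign_off, pinch_z gives the robot as it stands. The module is installed in compiled form; this text tells all that it offers.
- The arm moves only by the tool apply_moves, never from a script. Its argument "commands" is a list of rows, each an object with "jaw": the opening, from 0 (shut) to 1 (fully open); "linear": the shift along the tool's x, y, z in units of 30 mm (1.0 is 30 mm), a list of three; "dr": the turn, a rotation vector about the tool's x, y, z in rad, a list of three. A call has 1 to 8 rows; each row shifts and turns the commanded pose from where the row before left it, along the tool's axes as they then stand; what a row does not reach is not made up. A row lasts 1/8 s, in which the tool goes at most 62.5 mm and 10.7 degrees, less where a joint would pass 70% of its speed; a pose out of reach is approached as far as the arm can. A call is refused whole if a number of a shift passes 1 or a number of a turn 0.188, either way. A call with a gripper value outside its range is refused whole. The fingers move at their own pace and stop on an object; the grip force is fixed at half the most. Time passes only in rows, so rows that do not move let the fingers close. It gives the time, the measured TCP pose, the force, the opening and the grip force at its end, in the units of the state.
- observe(): the state, without advancing time (a new reading comes with each control period).
- grab_frame(name): name is "scene" or "top" or "wrist"; returns a dict with "frame" (400x640x3 uint8, red, green, blue), "depth" (400x640 float32, m along the optical axis (not along the pixel's ray), 0 where there is no reading), "intrinsics" (3x3 intrinsics, pixels), "k1" (the pictures are not rectified: a ray, as slopes to the right and down, at radius r is drawn at 1 + k1 r^2 times it, then the intrinsics apply), "rvec" (rotation vector, rad) and "tvec" (3), from world to camera coordinates, as OpenCV has them. Camera axes: x right, y down, z forward; pixel columns grow to the right and rows downward; lengths in m; the calibration is good to about 2 mm. A picture is of the moment at which its call begins.
- sign_off(): hands the job in; it is judged then, once.
The state is a dict: "clock": time; "q": joint angles; "qvel": joint speeds; "joint_torque": joint torques, N m; "eef_pos": TCP position; "eef_rot": TCP orientation; "force": force on the tool from outside, world axes, zero at the start; "moment": the same for the moment, N m; "grip_width": finger opening in m; "grasp_force": force on a finger pad.
Only numpy, scipy, OpenCV 4.12 (cv2) and the standard library are available. Lean on these libraries where they do the work, as an engineer would, in place of code of your own. Each camera call takes 0.05 s, during which the arm holds its last target. There are 200 camera calls.

## Task

Find out which of the three sockets in the tray fits the nut on the flower press's red washer by trying them on it; put any that does not fit back upright in the tray. Finish with the right socket fully seated over the nut, upright, its rim down on the red washer, and keep holding it there in the gripper: do not let go. Leave the tumbler, dish, jar, pencil and cardboard box where they are.

Things in the scene. Friction and masses are not known exactly. Their poses are not given: they have to be found in the camera images.
- press: wooden flower press, fixed, 190 x 180 x 44 mm (x, y, z); three bolts stand up through its top at (-45, 0), (50, 55), (50, -55) mm, each with a washer (54 mm across, 2 mm thick, top 46 mm above the desk) and a brass hex nut 10 mm high that does not turn, two of its flats facing the press's +x and -x. Origin: centre of the underside.
- red_washer (a point): centre of the top of the red washer, on the axis of the bolt at (-45, 0); axes as the press. Its nut is 17, 22 or 27 mm across flats, different each time, with the bolt end 28, 20 or 12 mm above the washer. A fitting socket goes down with about 1 mm play until its rim is on the washer; a wrong one stops 6 to 14 mm higher, on the nut or bolt end.
- tray: grey low tray, fixed, 100 x 270 x 14 mm (x, y, z), walls 4 mm, inner floor 4 mm above the desk. Origin: centre of the underside. The three sockets stand in a row along its y axis, about 85 mm apart, in any order.
- socket_blue: steel nut socket, blue shoulder, mouth-down in the tray. Outside all three are alike: round body 44 mm across and high, topped by a square adapter 26 x 26 x 40 mm (44 to 84 mm above the rim) to grip on its flat sides. 0.25 kg. Origin: centre of the rim, at the bottom; x, y square to the adapter. Hex bore below: two of its six flats face +x and -x; it takes a nut with flats the same way (+-5 deg).
- socket_green: steel nut socket, green shoulder, mouth-down in the tray. Outside all three are alike: round body 44 mm across and high, topped by a square adapter 26 x 26 x 40 mm (44 to 84 mm above the rim) to grip on its flat sides. 0.25 kg. Origin: centre of the rim, at the bottom; x, y square to the adapter. Hex bore with flats facing +x and -x, as in the others; bore width and depth differ, cannot be seen.
- socket_yellow: steel nut socket, yellow shoulder, mouth-down in the tray. Outside all three are alike: round body 44 mm across and high, topped by a square adapter 26 x 26 x 40 mm (44 to 84 mm above the rim) to grip on its flat sides. 0.25 kg. Origin: centre of the rim, at the bottom; x, y square to the adapter. Hex bore with flats facing +x and -x, as in the others; which one fits is not known.
- tumbler: glass tumbler with beads, 72 mm across, 90 mm high; bystander. Origin: centre of the underside
- dish: small glass dish of flower heads, 74 mm across, 35 mm high; bystander. Origin: centre of the underside
- jar: amber glass jar with a black lid, 64 mm across, 85 mm high; bystander. Origin: centre of the underside
- pencil: red pencil lying flat, 176 mm long, 8 mm thick, along its x; bystander. Origin: under its middle
- giftbox: flat cardboard box, 200 x 240 x 60 mm; bystander. Origin: centre of the underside
Things that resemble listed ones, but are neither listed nor needed, are in the scene too. What is shaped like the socket_yellow but purple is not meant.

How it is judged:
By the outcome, as a careful person would: the job done as asked, in the order asked, and still so for the second after the job is handed in, while the arm keeps its last pose, push and grip.
It also fails if it takes over 72 s, if anything falls off the work surface, if the arm or the gripper's body presses on something with over 40 N, if the wrist force passes 120 N, or if a joint passes its speed limit or range.

## Working session

There is one attempt and no reset: what is moved stays moved. The work goes in short steps, Python scripts to look and compute and a tool call to move; the robot and the scene stay as the last step left them, time stands still between calls to the robot, and variables do not carry over. Pictures are saved under pics/ and viewed, at most 10 in all, crops included, and the job is handed in when it is done.

Besides the shell and the picture viewer there is one more tool, called after "Request:" in YAML: its name, and indented under it one key for each argument. apply_moves: Moves the arm, as the interface text tells. Its arguments: {"type":"object","properties":{"commands":{"type":"array","items":{"type":"object","properties":{"jaw":{"type":"number"},"linear":{"type":"array","items":{"type":"number"}},"dr":{"type":"array","items":{"type":"number"}}}}}},"required":["commands"]}

```bash
mkdir -p pics; cat > h.py <<'E'
import numpy as np, cv2
from rig import observe, grab_frame, sign_off, pinch_z
def cam(f):
    R=cv2.Rodrigues(np.array(f["rvec"],float))[0]; t=np.array(f["tvec"],float).ravel()
    return R,t
def ray(f,u,v):
    K=np.array(f["intrinsics"]);k=f["k1"]
    p=cv2.undistortPoints(np.array([[[u,v]]],float),K,np.array([k,0,0,0,0.]))[0,0]
    R,t=cam(f); return -R.T@t, R.T@np.array([p[0],p[1],1.])
def onz(f,u,v,z):
    o,d=ray(f,u,v); return o+d*(z-o[2])/d[2]
def cloud(f):
    K=np.array(f["intrinsics"]);k=f["k1"];h,w=f["depth"].shape
    g=np.stack(np.meshgrid(np.arange(w),np.arange(h)),-1).reshape(-1,1,2).astype(float)
    p=cv2.undistortPoints(g,K,np.array([k,0,0,0,0.])).reshape(h,w,2)
    R,t=cam(f);P=np.dstack([p,np.ones((h,w))])*f["depth"][...,None]
    return (P-t)@R
def save(f,n): cv2.imwrite(f"pics/{n}.png",cv2.cvtColor(f["frame"],cv2.COLOR_RGB2BGR))
E
python3 - <<'E'
from h import *
import pickle
s=observe(); print({k:np.round(v,3) for k,v in s.items()},pinch_z)
for n in("scene","top"):
    f=grab_frame(n); save(f,n); pickle.dump(f,open(n+".pkl","wb"))
    R,t=cam(f); print(n,-R.T@t,f["k1"],R[2])
E
```

```text
{'clock': np.float64(0.0), 'q': array([-1.453,  0.314,  0.045,  1.304, -0.   ,  1.431]), 'qvel': array([ 0.   ,  0.001,  0.001, -0.   , -0.001, -0.   ]), 'joint_torque': array([-0.0000e+00, -4.8063e+01,  2.9853e+01,  1.9000e-02, -0.0000e+00,
        0.0000e+00]), 'eef_pos': array([ 0.147, -0.555,  0.23 ]), 'eef_rot': array([-3.14 , -0.   ,  0.258]), 'force': array([ 0.031, -0.142, -0.932]), 'moment': array([-0.006, -0.021, -0.006]), 'grasp_force': np.float64(0.0), 'grip_width': np.float64(0.086)} 0.0187
scene [ 1.11640625 -0.50741743  1.08718378] -0.14944446713503595 [-0.46185391  0.28417829 -0.84019859]
top [ 0.46924878 -0.14995824  1.19229911] -0.05947841379170446 [ 0.07110508 -0.00978213 -0.99742086]
```

View pics/top.png

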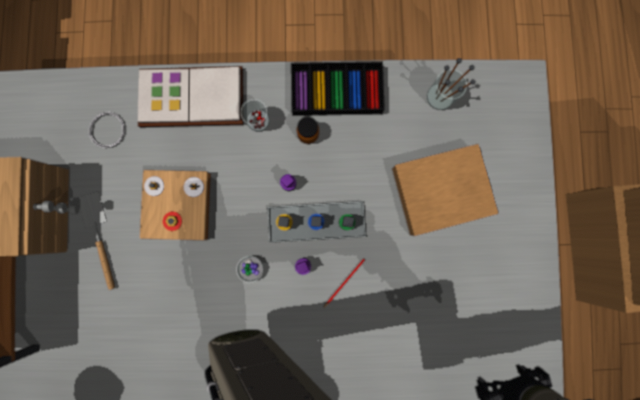

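View pics/scene.png

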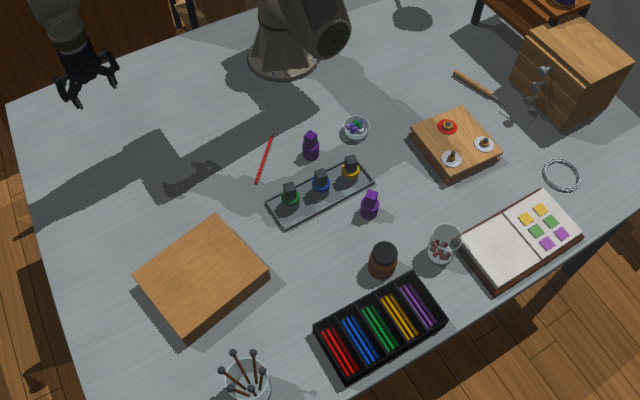

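The top view shows the yellow, blue and green sockets in the tray at (284,222), (317,222) and (348,223). The red washer is at (172,221) on the press. The purple lookalikes at (289,182) and (304,266) stand outside the tray and are not meant.

```bash
python3 - <<'E'
from h import *
import pickle
for n,win in(("top",{"press":(130,165,220,250),"tray":(262,195,372,245)}),("scene",{"press":(405,100,510,190),"tray":(260,145,380,235)})):
    f=pickle.load(open(n+".pkl","rb")); P=cloud(f); hsv=cv2.cvtColor(f["frame"],cv2.COLOR_RGB2HSV)
    yy,xx=np.mgrid[:400,:640]
    def w(k): a=win[k]; return (xx>=a[0])&(xx<a[2])&(yy>=a[1])&(yy<a[3])
    H,S,V=[hsv[...,i].astype(int) for i in range(3)]
    m=w("press")&(abs(P[...,2]-.045)<.006); r=cv2.minAreaRect(P[m][:,:2].astype(np.float32)*1000); print(n,"press",r,np.median(P[m][:,2]))
    red=w("press")&((H<6)|(H>174))&(S>150); 
    r=cv2.minAreaRect(P[red][:,:2].astype(np.float32)*1000); print(" red",red.sum(),r,np.median(P[red],0), [np.round(onz(f,*cv2.minAreaRect(np.argwhere(red)[:,::-1].astype(np.float32))[0],.046),4)])
    for c,lo,hi in(("yellow",18,32),("green",45,80),("blue",100,120)):
        c_=w("tray")&(H>=lo)&(H<=hi)&(S>120)
        u,v=np.argwhere(c_)[:,::-1].mean(0); q=np.median(P[c_],0)
        ad=w("tray")&(P[...,2]>.082)&(P[...,2]<.096)&(np.hypot(P[...,0]-q[0],P[...,1]-q[1])<.035)
        print(" ",c,c_.sum(),(u.round(),v.round()),q.round(4),"adapter",ad.sum(),P[ad].mean(0).round(4) if ad.any() else 0, cv2.minAreaRect(P[ad][:,:2].astype(np.float32)*1000))
    tm=w("tray")&(P[...,2]>.010)&(P[...,2]<.02); r=cv2.minAreaRect(P[tm][:,:2].astype(np.float32)*1000);print(" tray",tm.sum(),r)
f=pickle.load(open("top.pkl","rb"))
cv2.imwrite("pics/c.png",cv2.cvtColor(np.vstack([cv2.resize(f["frame"][a:a+75,b:b+115],(690,300),interpolation=2)[:300] for a,b in((185,258),(165,125))]),cv2.COLOR_RGB2BGR))
E
```

```text
top press ((556.3347778320312, 236.42184448242188), (179.71868896484375, 191.3315887451172), 87.73075103759766) 0.043409004796201245
 red 164 ((502.9677429199219, 56.622589111328125), (415.7088317871094, 49.361568450927734), 87.5013656616211) [0.5104509  0.23291025 0.04514227] [array([0.5108, 0.2379, 0.046 ])]
  yellow 120 (np.float64(285.0), np.float64(222.0)) [ 0.502  -0.0717  0.0485] adapter 97 [ 0.5028 -0.068   0.0872] ((502.8166198730469, -67.85967254638672), (25.78004264831543, 25.424957275390625), 79.36298370361328)
  green 69 (np.float64(344.0), np.float64(222.0)) [ 0.4965 -0.2291  0.0479] adapter 98 [ 0.4998 -0.2379  0.0871] ((499.6483154296875, -238.30502319335938), (25.757125854492188, 25.79715919494629), 79.85857391357422)
  blue 115 (np.float64(316.0), np.float64(222.0)) [ 0.5009 -0.1539  0.0484] adapter 99 [ 0.502  -0.154   0.0873] ((502.0482482910156, -153.87875366210938), (25.39046859741211, 25.33993911743164), 79.26448822021484)
 tray 350 ((503.3338317871094, -154.9302215576172), (100.18302917480469, 269.8955993652344), 2.3866217136383057)
scene press ((559.027954101
[... 350 characters left out ...]
.077   0.046 ] adapter 99 [ 0.5061 -0.0679  0.0865] ((505.4696960449219, -67.32095336914062), (26.057273864746094, 28.65232276916504), 82.58897399902344)
  green 46 (np.float64(294.0), np.float64(197.0)) [ 0.516  -0.2299  0.0478] adapter 111 [ 0.5033 -0.239   0.0872] ((503.23931884765625, -238.71974182128906), (25.803247451782227, 27.65763282775879), 78.3246078491211)
  blue 118 (np.float64(321.0), np.float64(186.0)) [ 0.5164 -0.1614  0.0467] adapter 99 [ 0.5051 -0.1544  0.087 ] ((504.5332336425781, -154.10845947265625), (25.239891052246094, 30.392730712890625), 81.15676879882812)
 tray 579 ((491.08197021484375, -148.43475341796875), (279.2716979980469, 246.7602081298828), 64.72209930419922)
```

View pics/c.png

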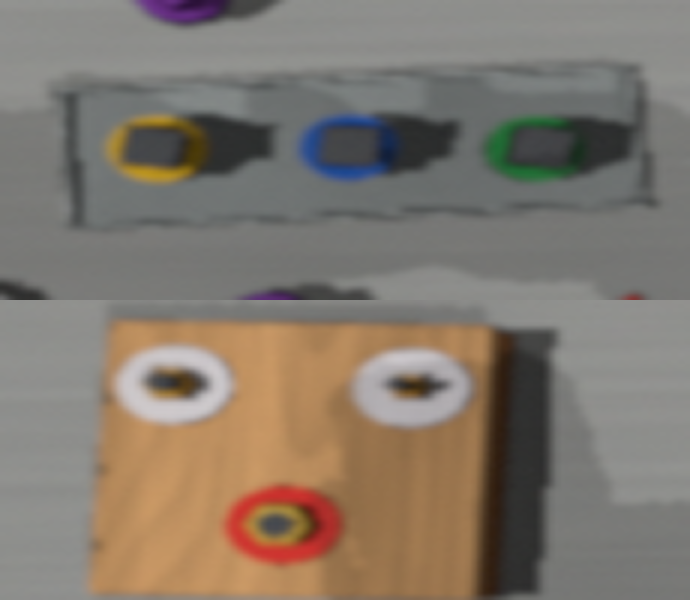

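The crop confirms that the yellow, blue and green sockets stand in the tray, with adapters turned about -10°, and that the red washer is at about (0.511, 0.238). I'll start with yellow, the closest to the press.

Request:
apply_moves:
  commands:
    - {"jaw":1,"linear":[0,0,0],"dr":[0,0,-0.163]}
    - {"jaw":1,"linear":[0,0,0],"dr":[0,0,-0.163]}
    - {"jaw":1,"linear":[0,0,0],"dr":[0,0,-0.163]}
    - {"jaw":1,"linear":[0,0,0],"dr":[0,0,-0.163]}
    - {"jaw":1,"linear":[0,0,0],"dr":[0,0,-0.163]}
    - {"jaw":1,"linear":[0,0,0],"dr":[0,0,-0.163]}
    - {"jaw":1,"linear":[0,0,0],"dr":[0,0,-0.163]}

```text
clock: 0.98
eef_pos: [0.1465, -0.5557, 0.2308]
eef_rot: [-3.141, -0.001, 1.404]
force: [-0.1, -0.4, 0.2]
grip_width: 0.0853
grasp_force: 0.0
```

Request:
apply_moves:
  commands:
    - {"jaw":1,"linear":[0.95,0.472,0.07],"dr":[0,0,0]}
    - {"jaw":1,"linear":[0.95,0.472,0.07],"dr":[0,0,0]}
    - {"jaw":1,"linear":[0.95,0.472,0.07],"dr":[0,0,0]}
    - {"jaw":1,"linear":[0.95,0.472,0.07],"dr":[0,0,0]}
    - {"jaw":1,"linear":[0.95,0.472,0.07],"dr":[0,0,0]}
    - {"jaw":1,"linear":[0.95,0.472,0.07],"dr":[0,0,0]}
    - {"jaw":1,"linear":[0.95,0.472,0.07],"dr":[0,0,0]}
    - {"jaw":1,"linear":[0.95,0.472,0.07],"dr":[0,0,0]}

```text
clock: 1.98
eef_pos: [0.2976, -0.3496, 0.2141]
eef_rot: [-3.141, -0.0, 1.399]
force: [0.4, 0.4, 0.4]
grip_width: 0.0853
grasp_force: 0.0
```

Request:
apply_moves:
  commands:
    - {"jaw":1,"linear":[0.95,0.472,0.07],"dr":[0,0,0]}
    - {"jaw":1,"linear":[0.95,0.472,0.07],"dr":[0,0,0]}
    - {"jaw":1,"linear":[0.95,0.472,0.07],"dr":[0,0,0]}
    - {"jaw":1,"linear":[0.95,0.472,0.07],"dr":[0,0,0]}
    - {"jaw":1,"linear":[0.95,0.472,0.07],"dr":[0,0,0]}
    - {"jaw":1,"linear":[0.95,0.472,0.07],"dr":[0,0,0]}
    - {"jaw":1,"linear":[0.95,0.472,0.07],"dr":[0,0,0]}
    - {"jaw":1,"linear":[0.95,0.472,0.07],"dr":[0,0,0]}

```text
clock: 2.98
eef_pos: [0.4481, -0.1445, 0.1973]
eef_rot: [-3.141, -0.0, 1.399]
force: [-0.1, -0.2, -0.6]
grip_width: 0.0857
grasp_force: 0.0
```

Request:
apply_moves:
  commands:
    - {"jaw":1,"linear":[0.95,0.472,0.07],"dr":[0,0,0]}
    - {"jaw":1,"linear":[0.95,0.472,0.07],"dr":[0,0,0]}
    - {"jaw":1,"linear":[0.95,0.472,0.07],"dr":[0,0,0]}
    - {"jaw":1,"linear":[0,0,0],"dr":[0,0,0]}

```text
clock: 3.48
eef_pos: [0.5048, -0.0671, 0.1907]
eef_rot: [-3.141, -0.0, 1.402]
force: [-0.3, -0.3, 0.2]
grip_width: 0.0855
grasp_force: 0.0
```

```bash
cat >> h.py <<'E'
from scipy.spatial.transform import Rotation as Ro
def adapters(f,zs=(.080,.096)):
    P=cloud(f); m=((P[...,2]>zs[0])&(P[...,2]<zs[1])&(f["depth"]>0)&(P[...,0]>.45)&(P[...,0]<.56)&(P[...,1]>-.3)&(P[...,1]<-.02)).astype(np.uint8)
    n,l,st,_=cv2.connectedComponentsWithStats(m)
    for i in range(1,n):
        if st[i,4]>60: q=P[l==i]; print("comp",st[i],np.median(q,0).round(4),cv2.minAreaRect(q[:,:2].astype(np.float32)*1000))
def to(p,yaw=None):
    s=observe(); R=Ro.from_euler("xyz",s["eef_rot"]); d=R.inv().apply(np.array(p)-s["eef_pos"])/.03
    print("clock",round(float(s["clock"]),2),"pos",s["eef_pos"].round(4),"rpy",s["eef_rot"].round(4),"F",s["force"].round(1),"grip",round(float(s["grip_width"]),4),"need",d.round(3),"" if yaw is None else -(yaw-s["eef_rot"][2]))
E
python3 - <<'E'
from h import *
import pickle
f=grab_frame("wrist"); save(f,"w1"); pickle.dump(f,open("w1.pkl","wb")); to([.504,-.068,.053]); adapters(f)
R,t=cam(f); print(-R.T@t)
E
```

```text
clock 3.52 pos [ 0.5041 -0.0679  0.1908] rpy [-3.1402e+00  3.0000e-04  1.4007e+00] F [-0.8 -0.   0.1] grip 0.0857 need [-3.000e-03  3.000e-03  4.593e+00] 
comp [ 299  181   34   35 1144] [ 0.5044 -0.0652  0.0873] ((504.1736755371094, -66.45870208740234), (26.280261993408203, 25.518381118774414), 80.22950744628906)
comp [316 279  32  33 955] [ 0.5037 -0.1499  0.0871] ((503.26708984375, -152.2373504638672), (26.66570472717285, 25.826208114624023), 82.13825225830078)
[0.51643341 0.00180258 0.33281197]
```

View pics/w1.png

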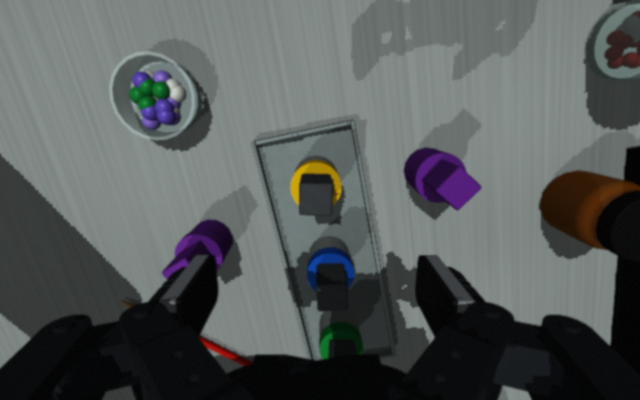

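The wrist view shows yellow at (317,190), square to the gripper between the open fingers. The purple lookalikes are clear of the fingers. I'll descend and grip.

Request:
apply_moves:
  commands:
    - {"jaw":1,"linear":[0.03,0,0.9],"dr":[0,0,0]}
    - {"jaw":1,"linear":[0,0,0.9],"dr":[0,0,0]}
    - {"jaw":1,"linear":[0,0,0.9],"dr":[0,0,0]}
    - {"jaw":1,"linear":[0,0,0.9],"dr":[0,0,0]}
    - {"jaw":1,"linear":[0,0,0.6],"dr":[0,0,0]}
    - {"jaw":1,"linear":[0,0,0.32],"dr":[0,0,0]}
    - {"jaw":0,"linear":[0,0,0],"dr":[0,0,0]}
    - {"jaw":0,"linear":[0,0,0],"dr":[0,0,0]}

```text
clock: 4.53
eef_pos: [0.505, -0.0681, 0.0565]
eef_rot: [3.14, 0.0, 1.398]
force: [0.1, -1.0, 0.9]
grip_width: 0.0516
grasp_force: 0.0
```

Request:
apply_moves:
  commands:
    - {"jaw":0,"linear":[0,0,0],"dr":[0,0,0]}
    - {"jaw":0,"linear":[0,0,0],"dr":[0,0,0]}
    - {"jaw":0,"linear":[0,0,0],"dr":[0,0,0]}
    - {"jaw":0,"linear":[0,0,0],"dr":[0,0,0]}

```text
clock: 5.03
eef_pos: [0.505, -0.0678, 0.0566]
eef_rot: [3.14, 0.0, 1.399]
force: [-1.0, 0.6, 6.1]
grip_width: 0.0255
grasp_force: 60.1
```

```bash
python3 - <<'E'
from h import *
f=grab_frame("wrist"); save(f,"w2"); to([.504,-.067,.055]); adapters(f)
E
```

```text
clock 5.08 pos [ 0.505  -0.0678  0.0566] rpy [3.1402e+00 3.0000e-04 1.3989e+00] F [-1.3  0.4  5.8] grip 0.0251 need [ 0.021 -0.038  0.052] 
comp [ 247  254  140   80 6307] [ 0.5055 -0.0631  0.0874] ((505.0571594238281, -66.76962280273438), (26.839792251586914, 52.532196044921875), 78.94361877441406)
```

View pics/w2.png

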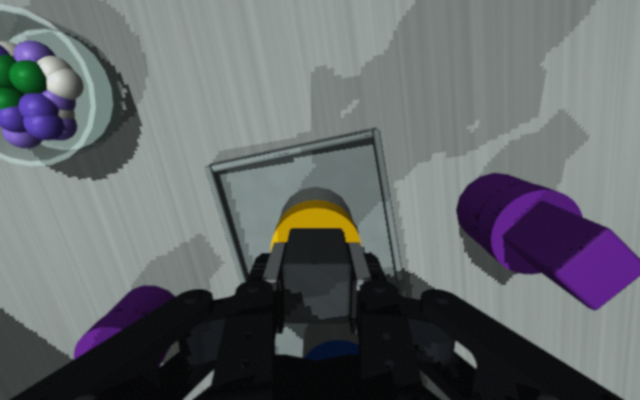

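Yellow is gripped, 25 mm between the pads, at (317,260). I'll lift it and carry it to about 50 mm short of the washer for a close look.

Request:
apply_moves:
  commands:
    - {"jaw":0,"linear":[0,0,-0.5],"dr":[0,0,0]}
    - {"jaw":0,"linear":[0,0,-0.9],"dr":[0,0,0]}
    - {"jaw":0,"linear":[0,0,-1],"dr":[0,0,0]}
    - {"jaw":0,"linear":[0,0,-1],"dr":[0,0,-0.132]}
    - {"jaw":0,"linear":[0.6,-0.02,0],"dr":[0,0,0]}
    - {"jaw":0,"linear":[0.9,-0.02,0],"dr":[0,0,0]}
    - {"jaw":0,"linear":[1,-0.02,0],"dr":[0,0,0]}
    - {"jaw":0,"linear":[1,-0.02,0],"dr":[0,0,0]}

```text
clock: 6.08
eef_pos: [0.5049, 0.0392, 0.1563]
eef_rot: [-3.139, -0.0, 1.529]
force: [0.6, -0.6, -2.4]
grip_width: 0.0254
grasp_force: 59.6
```

Request:
apply_moves:
  commands:
    - {"jaw":0,"linear":[1,-0.02,0],"dr":[0,0,0]}
    - {"jaw":0,"linear":[1,-0.02,0],"dr":[0,0,0]}
    - {"jaw":0,"linear":[1,-0.02,0],"dr":[0,0,0]}
    - {"jaw":0,"linear":[1,-0.02,0],"dr":[0,0,0]}
    - {"jaw":0,"linear":[0.6,-0.02,0],"dr":[0,0,0]}
    - {"jaw":0,"linear":[0.4,0,0],"dr":[0,0,0]}
    - {"jaw":0,"linear":[0,0,0],"dr":[0,0,0]}

```text
clock: 6.95
eef_pos: [0.509, 0.1878, 0.1573]
eef_rot: [-3.141, 0.0, 1.531]
force: [0.2, 0.7, -2.8]
grip_width: 0.025
grasp_force: 59.6
```

```bash
python3 - <<'E'
from h import *
import pickle
f=grab_frame("wrist"); save(f,"w3"); pickle.dump(f,open("w3.pkl","wb")); to([.511,.238,.1567],1.531)
P=cloud(f); hsv=cv2.cvtColor(f["frame"],cv2.COLOR_RGB2HSV); H,S,V=[hsv[...,i].astype(int) for i in range(3)]
red=((H<6)|(H>174))&(S>150)&(abs(P[...,0]-.511)<.05)&(abs(P[...,1]-.238)<.05)
yx=np.argwhere(red); print(red.sum(),yx.min(0),yx.max(0))
pts=np.array([onz(f,u,v,.046)[:2] for v,u in yx]); h=cv2.convexHull(pts.astype(np.float32)*1000)
print(cv2.minEnclosingCircle(h),cv2.fitEllipse(h),np.median(P[red][:,2]))
bra=(H>15)&(H<30)&(S>120)&(np.hypot(P[...,0]-.511,P[...,1]-.238)<.025)&(abs(P[...,2]-.056)<.003)
q=P[bra]; print("brass",len(q),cv2.minAreaRect(q[:,:2].astype(np.float32)*1000))
bolt=(np.hypot(P[...,0]-.511,P[...,1]-.238)<.03)&(P[...,2]>.0585)&(P[...,2]<.09); print("bolt",bolt.sum(),P[bolt].max(0) if bolt.any() else 0, np.median(P[bolt],0))
E
```

```text
clock 7.0 pos [0.5091 0.1871 0.1575] rpy [-3.1411e+00  7.0000e-04  1.5307e+00] F [ 0.7 -0.1 -2.4] grip 0.0246 need [ 1.696 -0.004  0.025] -0.0002600466073874319
2744 [ 93 283] [165 354]
((512.4423217773438, 239.2963104248047), 26.759265899658203) ((512.4677124023438, 239.25738525390625), (52.73176193237305, 53.090431213378906), 153.63031005859375) 0.04553873105583732
brass 695 ((512.5911865234375, 239.319091796875), (29.076732635498047, 25.408126831054688), 87.85189056396484)
bolt 3 [0.51942245 0.24348402 0.05866708] [0.50864544 0.23845929 0.0585717 ]
```

View pics/w3.png

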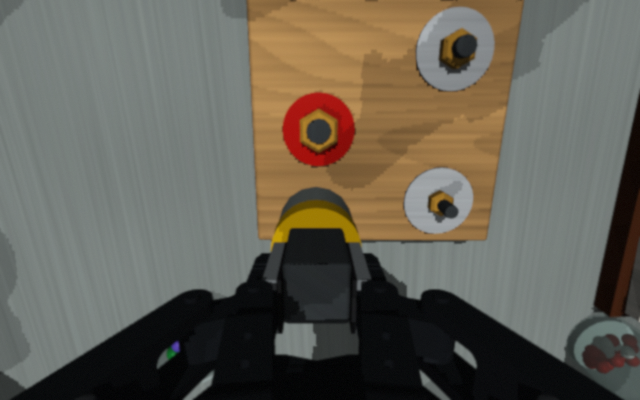

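The wrist view shows the red washer at (318,130) with its hex nut and a short bolt end. The yellow socket is held at (317,230), adapter top at rows 262-320. Next I'll measure how far the socket sits from the TCP.

```bash
python3 - <<'E'
from h import *
import pickle
f=pickle.load(open("w3.pkl","rb")); P=cloud(f); tcp=np.array([.5091,.1874,.1575])
g=f["frame"].sum(2)//3
print(g[180:330:2,315])
for n,v,z in(("front top",262,.189),("back top",320,.189),("front bottom",229,.149)): print(n,(onz(f,316,v,z)-tcp).round(4))
m=np.zeros((400,640),bool); m[200:330,270:365]=1
for lo,hi in((.184,.194),(.143,.153)):
    q=P[m&(P[...,2]>lo)&(P[...,2]<hi)]-tcp; q=q[(abs(q[:,0])<.0225)]
    print(lo,len(q),np.percentile(q,[1,50,99],axis=0).round(4).tolist())
hsv=cv2.cvtColor(f["frame"],cv2.COLOR_RGB2HSV)
y=(hsv[...,0]>20)&(hsv[...,0]<30)&(hsv[...,1]>200)&(hsv[...,2]>120)&m
yx=np.argwhere(y); q=np.array([onz(f,u,v,.149)-tcp for v,u in yx]); 
front=[q[yx[:,1]==u][np.argmin(yx[yx[:,1]==u][:,0])] for u in range(285,352,3) if (yx[:,1]==u).any()]
A=np.array(front)[:,:2]; s=np.linalg.lstsq(np.c_[2*A,np.ones(len(A))],(A**2).sum(1),rcond=None)[0]; print("yellow circ",s[:2].round(4),np.sqrt(s[2]+s[:2]@s[:2]).round(4))
E
```

```text
[113 113 111  96  61  59  59  60  59  59  58  55  54  58  81  95  94  95
  95  96  96  95  95  93  53  22  23  22  22  21  22  22  22  22  22  22
  22  20  22  24  23  23  26  39  40  41  41  40  41  42  41  41  40  40
  41  39  39  39  39  38  39  40  49  50  48  48  50  51  50  49  33  26
  49  54  55]
front top [0.0003 0.0154 0.0315]
back top [-0.0006 -0.0089  0.0315]
front bottom [ 0.0002  0.0129 -0.0085]
0.184 4928 [[-0.0155, -0.011, 0.0269], [-0.0, 0.0039, 0.0307], [0.0165, 0.0145, 0.0364]]
0.143 1857 [[-0.0209, 0.0056, -0.0139], [0.0003, 0.0161, -0.0089], [0.0204, 0.0235, -0.005]]
yellow circ [-0.0003  0.002 ] 0.0216
```

Request:
apply_moves:
  commands:
    - {"jaw":0,"linear":[0.6,0.02,0],"dr":[0,0,0]}
    - {"jaw":0,"linear":[0.7,0.02,0],"dr":[0,0,0]}
    - {"jaw":0,"linear":[0.4,0,0],"dr":[0,0,0]}
    - {"jaw":0,"linear":[0,0,0.7],"dr":[0,0,0]}
    - {"jaw":0,"linear":[0,0,0.5],"dr":[0,0,0]}
    - {"jaw":0,"linear":[0,0,0.18],"dr":[0,0,0]}
    - {"jaw":0,"linear":[0,0,0],"dr":[0,0,0]}

```text
clock: 7.88
eef_pos: [0.5123, 0.2381, 0.116]
eef_rot: [-3.141, 0.0, 1.531]
force: [0.2, -0.3, -3.1]
grip_width: 0.025
grasp_force: 59.5
```

Request:
apply_moves:
  commands:
    - {"jaw":0,"linear":[0,0,0.1],"dr":[0,0,0]}
    - {"jaw":0,"linear":[0,0,0.1],"dr":[0,0,0]}
    - {"jaw":0,"linear":[0,0,0.07],"dr":[0,0,0]}
    - {"jaw":0,"linear":[0,0,0],"dr":[0,0,0]}

```text
clock: 8.38
eef_pos: [0.5125, 0.2382, 0.1082]
eef_rot: [-3.141, 0.0, 1.531]
force: [-0.2, -0.4, -2.5]
grip_width: 0.0256
grasp_force: 59.5
```

```bash
python3 - <<'E'
from h import *
to([.5124,.238,.0986],1.532)
E
```

```text
clock 8.38 pos [0.5125 0.2382 0.1082] rpy [-3.1414e+00  2.0000e-04  1.5307e+00] F [-0.2 -0.4 -2.5] grip 0.0256 need [-0.005 -0.002  0.319] -0.0013278983944959855
```

Request:
apply_moves:
  commands:
    - {"jaw":0,"linear":[0,0,0.04],"dr":[0,0,0]}
    - {"jaw":0,"linear":[0,0,0.04],"dr":[0,0,0]}
    - {"jaw":0,"linear":[0,0,0],"dr":[0,0,0]}

```text
clock: 8.75
eef_pos: [0.5125, 0.2382, 0.1057]
eef_rot: [-3.141, 0.0, 1.531]
force: [-0.6, 0.3, -2.5]
grip_width: 0.0251
grasp_force: 59.5
```

Request:
apply_moves:
  commands:
    - {"jaw":0,"linear":[0,0,0.04],"dr":[0,0,0]}
    - {"jaw":0,"linear":[0,0,0],"dr":[0,0,0]}

```text
clock: 9.0
eef_pos: [0.5125, 0.2382, 0.1045]
eef_rot: [-3.141, 0.0, 1.531]
force: [1.3, 0.0, -2.6]
grip_width: 0.0254
grasp_force: 59.5
```

Request:
apply_moves:
  commands:
    - {"jaw":0,"linear":[0,0,0.05],"dr":[0,0,0]}
    - {"jaw":0,"linear":[0,0,0.05],"dr":[0,0,0]}
    - {"jaw":0,"linear":[0,0,0],"dr":[0,0,0]}

```text
clock: 9.38
eef_pos: [0.5124, 0.2381, 0.1014]
eef_rot: [-3.141, 0.0, 1.531]
force: [0.7, 0.1, -3.4]
grip_width: 0.0251
grasp_force: 59.5
```

Request:
apply_moves:
  commands:
    - {"jaw":0,"linear":[0,0,0.04],"dr":[0,0,0]}
    - {"jaw":0,"linear":[0,0,0.04],"dr":[0,0,0]}
    - {"jaw":0,"linear":[0,0,0],"dr":[0,0,0]}

```text
clock: 9.75
eef_pos: [0.5124, 0.2382, 0.0991]
eef_rot: [-3.141, 0.0, 1.531]
force: [-0.2, -0.1, -2.9]
grip_width: 0.025
grasp_force: 59.5
```

Request:
apply_moves:
  commands:
    - {"jaw":0,"linear":[0,0,0.03],"dr":[0,0,0]}
    - {"jaw":0,"linear":[0,0,0],"dr":[0,0,0]}
    - {"jaw":0,"linear":[0,0,0],"dr":[0,0,0]}

```text
clock: 10.12
eef_pos: [0.5126, 0.2383, 0.0986]
eef_rot: [3.141, -0.0, 1.531]
force: [-0.8, -0.1, -0.2]
grip_width: 0.0253
grasp_force: 59.9
```

Request:
apply_moves:
  commands:
    - {"jaw":0,"linear":[0,0,0.03],"dr":[0,0,0]}
    - {"jaw":0,"linear":[0,0,0],"dr":[0,0,0]}
    - {"jaw":0,"linear":[0,0,0],"dr":[0,0,0]}

```text
clock: 10.5
eef_pos: [0.5126, 0.2383, 0.0986]
eef_rot: [3.141, -0.0, 1.531]
force: [-3.3, -0.4, 6.8]
grip_width: 0.0254
grasp_force: 60.9
```

```bash
python3 - <<'E'
from h import *
to([.5124,.238,.0986],1.531)
f=grab_frame("scene"); c=f["frame"][70:190,380:540]; cv2.imwrite("pics/s2.png",cv2.cvtColor(cv2.resize(c,(800,600),interpolation=2),cv2.COLOR_RGB2BGR))
f=grab_frame("wrist"); P=cloud(f); q=P[240:262,300:330].reshape(-1,3)
hsv=cv2.cvtColor(f["frame"],cv2.COLOR_RGB2HSV); y=(hsv[...,0]>20)&(hsv[...,0]<30)&(hsv[...,1]>200)&(hsv[...,2]>120)&(abs(P[...,1]-.25)<.03)&(abs(P[...,0]-.512)<.03)
print("shoulder z",y.sum(),np.median(P[y],0).round(4),"expect z .090")
E
```

```text
clock 10.5 pos [0.5126 0.2383 0.0986] rpy [ 3.1407e+00 -2.0000e-04  1.5309e+00] F [-3.3 -0.4  6.8] grip 0.0254 need [-0.01  -0.007 -0.001] -0.00010397971004461048
shoulder z 1474 [0.5127 0.254  0.0899] expect z .090
```

View pics/s2.png

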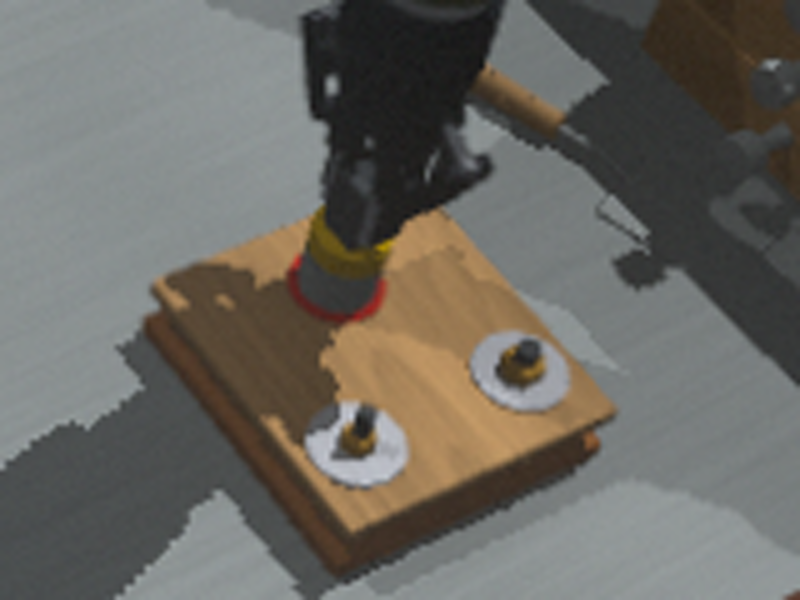

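The crop shows the yellow socket upright with its rim on the red washer at (340,300). The shoulder height of 0.0899 m matches the expected 0.090 m for fully seated, and the washer is pushing back.

```bash
python3 -c "
from rig import sign_off
print(sign_off())"
```

```text
the job is handed in; nothing more can be done
None
```

The yellow socket fits: it was the first one I tried, and I handed in with it upright, fully seated on the red washer and still held in the gripper; the blue and green sockets were not moved.

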